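Hook the sprung test probe onto a spare module's terminal post

TASK

Connect the tester to the spare module: press the probe's sprung plunger so that its hook comes well out, slide the probe along its rail with the plunger held down until the hook meets the module's brass post, then let the plunger up so that the hook holds the post from below, and let go. Feel for the post gently: do not ram the post or the module, do not lift the module out of its nest, and leave the other parts on the bench where they are.

Things in the scene. Friction and masses are not known exactly. Their poses are not given: they have to be found in the camera images.
- tester: Fixed grey base 170 x 280 x 12 mm; a rail along its y axis on two uprights, robot's side, all 118 mm high. Origin on the bench below the middle of the nest (low aluminium frame that holds the module); z up; the probe slides and its hook points to +y. The probe's upright axis stays at x = 0 of this frame, at y = -75 mm + probe_slide.
- probe_slide (a joint): Travel of the probe carriage along the rail to +y of the tester, 0 to 0.13 m. It starts between 0 and 0.02 m, short of the post. Slides with about 2 N of friction and stays where it is left.
- probe_plunger (a joint): How far plunger, cap and hook are pressed down, 0 (up) to 0.024 m. Returns by its spring: 2 N at 0, 0.3 N more per mm. Hook tip clears the post's underside from 13 mm on, its foot strikes the module's top at 23 mm: slide at 15 to 20 mm. Let up with the post in the hook it stops at about 7 mm; at 13 mm only the tip is caught under the post; near 0 it has missed.
- cap (a point): Centre of the plunger's round grey cap, 24 mm in diameter, 20 mm tall, axis upright, 188 mm above the bench when up; the highest part. It can be gripped from above. Below it a 9 mm stem, and from 28 mm below the cap's underside (when up) the 18 mm thick black barrel; the carriage's arm (robot's side) tops out 69 mm below the underside, its black block 59 mm.
- hook: Small steel J-hook below the barrel. Origin on the probe's axis at the top face of the hook's foot, 65 mm above the bench when up; axes as the tester's. Shank 5 mm thick in y round the axis; foot 5 mm thick running to +y; tip at y = 11 to 15 mm, rising 6 mm above the foot. The throat between is 8.5 mm wide: the post lies in it when the shank touches the post.
- module: Loose white block 70 x 104 x 25 mm, about 1.3 kg, in the nest; origin at the centre of its underside. A grey clip on it holds a level brass post, 6 mm thick, along x, its axis 24 mm above the block's top (61 mm above the bench), firm, anywhere from y = -20 to 20 mm of the block, not reported: find it by feel or look. Over 25 N between hook and post or block does damage.
- pulley: Loose aluminium belt pulley, 68 mm across, 44 mm tall, origin under its centre; leave alone.
- bearing: Loose steel ring, 72 mm across, 20 mm tall, origin under its centre; leave alone.
- tote: Loose clear open box 170 x 120 x 75 mm, origin under its centre; leave alone.
- tub: Loose white jar with a black cap, 60 mm across, 110 mm tall, origin under its centre; leave alone.

How it is judged:
By the outcome, as a careful person would: the job done as asked, in the order asked, and still so for the second after the job is handed in, with the robot touching nothing.
It also fails if it takes over 45 s, if anything falls off the work surface, if the arm or the gripper's body presses on something with over 40 N, if the wrist force passes 120 N, or if a joint passes its speed limit or range.

ROBOT

A 6-joint arm with a two-finger parallel gripper is mounted at the origin on the work surface. World frame = base frame: x ahead of the robot, y to its left, z up, the work surface at z = 0. Lengths are in m, angles in degrees, forces in N, time in s.
With the tool pointing down it reaches from about 0.25 to 0.725 m from the base axis. Payload 9.7 kg.
Tool frame: the origin (TCP) lies midway between the tips of the shut fingers; the grasp point (between the pads) lies 19 mm behind it (grip_point_offset is the distance from the TCP to the grasp point, in m); y points along the fingers, z is the direction in which the jaws open and shut, and the axes are right-handed (so a half turn about y gives the same grasp; the last joint's range is limited). The gripper opens to 85 mm and grips with 20 to 120 N. Pads are 22 mm wide; open, the fingers measure 114 mm over their backs; the gripper's body (76 mm by 85 mm) begins 54 mm behind the grasp point. The pads swing forward as they close: fully open they stand 13 mm farther back than shut.
Start: joints at [0, 4.979, 10.078, 95.1, 0, 90], TCP at [0.55, -0, 0.198] pointing down, gripper open.
Joint ranges: [-179.16, 179.16], [-48.56, 103.87], [-65.8, 70.77], [-126.05, 130.52], [-82.76, 87.17], [-180, 180]. Speed limits (degrees/s): [127.2, 127.2, 147.25, 180, 180, 180].

INTERFACE

Orientations are given as [roll, pitch, yaw] about the fixed x, y, z axes, in that order (R = Rz(yaw) Ry(pitch) Rx(roll)).
In Python, from workcell import get_obs, camera, job_done, grip_point_offset gives the robot as it stands.
- The arm moves only by the tool move_arm, never from a script. Its argument "deltas" is a list that holds one entry, the list of rows, each a list of 4 numbers: the shift along the tool's x, y, z in m, then the turn about the tool's y in degrees. A call has 1 to 5 rows; each row is the pose to reach, as a shift and turn from the pose commanded when the call began, along the tool's axes at that moment; what a row does not reach only later rows make up. A row lasts 1/10 s, in which the tool goes at most 50 mm and 8.59 degrees, less where a joint would pass 70% of its speed; a pose out of reach is approached as far as the arm can. A call with a gripper value outside its range is refused whole. "claw" is the finger opening in m, from 0 to 0.0854, set as the call begins (left out, the last holds). The fingers move at their own pace and stop on an object; "newtons" is the grip in N (left out, the last holds). Time passes only in rows, so rows that repeat a pose let the fingers close. It gives the time, the measured TCP pose, the force and the opening at its end, in the units of the state.
- get_obs(): the state, without advancing time (a new reading comes with each control period).
- camera(name): name is "scene" or "side" or "wrist"; returns a dict with "color" (400x640x3 uint8, blue, green, red), "range_z" (400x640 float32, m along the optical axis (not along the pixel's ray), 0 where there is no reading), "fx", "fy", "cx", "cy" (pixels), "T" (4x4, takes a point from camera to world coordinates). Camera axes: x right, y down, z forward; pixel columns grow to the right and rows downward; lengths in m; the calibration is good to about 2 mm. The wrist camera is an equidistant fisheye: a pixel r from the principal point sees the ray r / f radians off the axis. A picture is of the moment at which its call begins.
- job_done(): hands the job in, once; it reports no verdict.
The state is a dict: "time": time; "q": joint angles; "qd": joint speeds; "joint_efforts": joint torques, N m; "ee_pos": TCP position; "tcp_rot": TCP orientation; "wrist_force": force on the tool from outside, world axes, zero at the start; "torque": the same for the moment, N m; "opening": finger opening in m.
Only numpy, scipy, OpenCV 4.12 (cv2) and the standard library are available. Lean on these libraries where they do the work, as an engineer would, in place of code of your own. Each camera call takes 0.05 s, during which the arm holds its last target. There are 200 camera calls.

## Working session

There is one attempt and no reset: what is moved stays moved. The work goes in short steps, Python scripts to look and compute and a tool call to move; the robot and the scene stay as the last step left them, time stands still between calls to the robot, and variables do not carry over. Pictures are saved under pics/ and viewed, about 8 in all and at most 12, crops included, and the job is handed in when it is done.

Besides the shell and the picture viewer there is one more tool, called after "Request:" in YAML: its name, and indented under it one key for each argument. move_arm: Moves the arm, as the interface text tells. Its arguments: {"type":"object","properties":{"deltas":{"type":"array"},"claw":{"type":"number"},"newtons":{"type":"number"}},"required":["deltas"]}

```bash
mkdir -p pics
cat > h.py <<'E'
import numpy as np, cv2
from workcell import get_obs, camera, job_done, grip_point_offset
def snap(n):
    c=camera(n); np.savez('pics/%s.npz'%n,**c); return c
def cloud(c):
    z=c['range_z']; v,u=np.mgrid[:z.shape[0],:z.shape[1]]
    P=np.stack([(u-c['cx'])/c['fx']*z,(v-c['cy'])/c['fy']*z,z],-1)
    T=c['T']; W=P@T[:3,:3].T+T[:3,3]; W[z==0]=np.nan; return W
E
python3 - <<'E'
from h import *
a=snap('scene');b=snap('side')
cv2.imwrite('pics/a1.png',a['color']);cv2.imwrite('pics/b1.png',b['color'])
o=get_obs();print({k:np.round(o[k],3) for k in o},grip_point_offset)
for c in (a,b):
    print(c['T'].round(3),c['fx'])
E
```

```text
{'time': np.float64(0.1), 'q': array([-0.0000e+00,  5.0090e+00,  1.0039e+01,  9.5098e+01, -2.0000e-03,
        8.9999e+01]), 'qd': array([-0.055, -0.053,  0.096,  0.037,  0.144, -0.018]), 'joint_efforts': array([ 1.0000e-03, -5.2156e+01,  4.6565e+01,  1.6000e-02, -0.0000e+00,
       -0.0000e+00]), 'ee_pos': array([ 0.55 , -0.   ,  0.197]), 'tcp_rot': array([-9.0068e+01, -2.0000e-03, -9.0000e+01]), 'wrist_force': array([-0.615,  0.854, -0.283]), 'torque': array([-0.072,  0.04 ,  0.011]), 'opening': np.float64(0.086)} 0.0187
[[ 0.844  0.461 -0.275  0.821]
 [ 0.536 -0.715  0.449 -0.51 ]
 [ 0.01  -0.526 -0.85   1.028]
 [ 0.     0.     0.     1.   ]] 388.53623121998174
[[ 0.836 -0.426  0.346  0.102]
 [-0.549 -0.656  0.518 -0.691]
 [ 0.007 -0.623 -0.782  1.139]
 [ 0.     0.     0.     1.   ]] 412.2605190629863
```

View pics/a1.png

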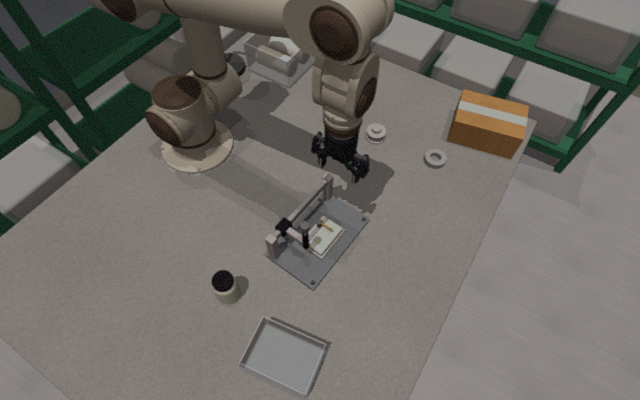

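View pics/b1.png

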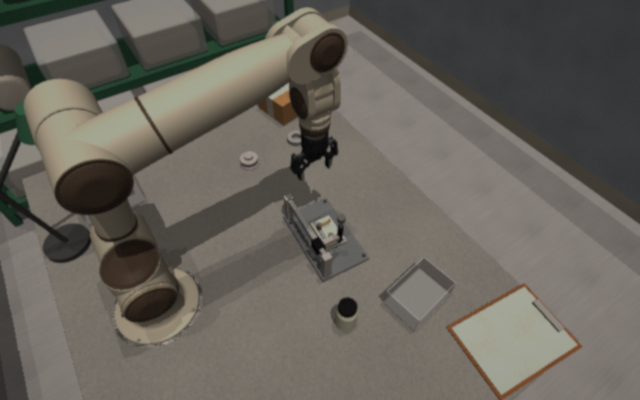

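Scene: tester centred near (318,240), with the cap near (304,230), the rail on the robot's side and the brass post near (325,226). Side: tester near (325,235). Next I enlarge both and measure from depth.

Run:
```python
from h import *
ims=[]
for n,(u0,v0) in (('scene',(255,165)),('side',(275,180))):
    c=np.load('pics/%s.npz'%n); W=cloud(c)
    ims.append(cv2.resize(c['color'][v0:v0+125,u0:u0+125],(400,400),interpolation=cv2.INTER_CUBIC)) 
    R=(W[...,0]>.3)&(W[...,0]<.8)&(W[...,1]>-.42)&(W[...,1]<.05)
    m=R&(W[...,2]>.006)&(W[...,2]<.05)
    k,lab,st,ce=cv2.connectedComponentsWithStats((R&(W[...,2]>.006)&(W[...,2]<.21)).astype(np.uint8))
    for i in range(1,k):
        if st[i,4]>300: 
            print(n,st[i],ce[i].round()); s=(lab==i)
            b=W[s&m&(W[...,2]<.02)]; 
            if len(b)>50: print(cv2.minAreaRect((b[:,:2]*1000).astype(np.float32)),np.median(b[:,2]))
            t=W[s&(W[...,2]>.165)]; print('top',len(t),t.mean(0) if len(t) else '',t.max(0) if len(t) else '',t.min(0)if len(t) else '')
cv2.imwrite('pics/c.png',np.hstack(ims))
```

```text
scene [ 265  176  104  115 5629] [314. 237.]
((541.9468994140625, -78.47647094726562), (270.4444274902344, 170.48028564453125), 85.66776275634766) 0.011599040525960724
top 98 [ 0.54801644 -0.14953593  0.19413189] [ 0.5578728  -0.13612694  0.20112041] [ 0.53445454 -0.15916309  0.17876502]
scene [212 270  30  34 727] [226. 287.]
top 0   
scene [251 315  76  71 834] [289. 338.]
((651.8572998046875, -385.57232666015625), (167.74520874023438, 81.77791595458984), 8.038716316223145) 0.012023816591710146
top 0   
side [ 286  197   84   85 3761] [325. 238.]
((542.326904296875, -78.81895446777344), (270.8608093261719, 177.0139923095703), 85.51301574707031) 0.01254870965341226
top 75 [ 0.54249336 -0.14864383  0.19354247] [ 0.55602622 -0.1351514   0.20197912] [ 0.53273836 -0.15896413  0.16846742]
side [ 383  256   66   60 1026] [414. 282.]
((653.4370727539062, -363.0884704589844), (112.61129760742188, 190.826904296875), 89.99459838867188) 0.010575618658439812
top 0   
side [335 297  23  34 636] [346. 314.]
top 0
```

View pics/c.png

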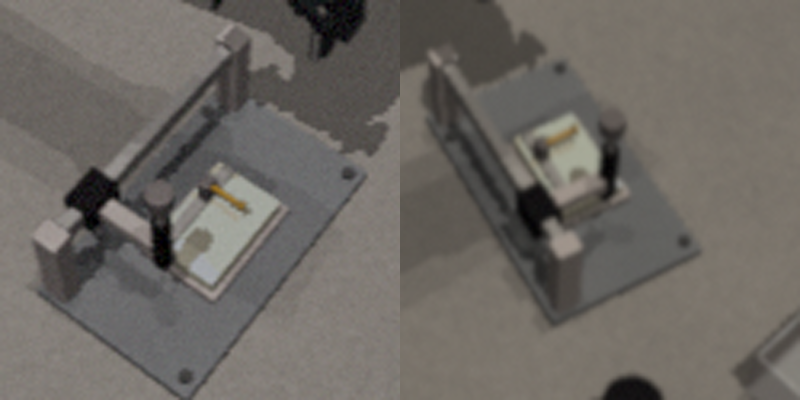

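The cap is at about (160,195) in the left crop. The brass post runs from (207,187) to (248,210), and the uprights' tops are at (235,38) and (52,235). Next come the axis, cap centre and post position.

Run:
```python
from h import *
def ray(c,u,v,z):
    d=c['T'][:3,:3]@[(u-c['cx'])/c['fx'],(v-c['cy'])/c['fy'],1]; p=c['T'][:3,3]
    return (p+d*(z-p[2])/d[2])[:2].round(4)
for n,(u0,v0) in (('scene',(255,165)),('side',(275,180))):
    c=np.load('pics/%s.npz'%n); W=cloud(c); col=c['color'].astype(int)
    X,Y,Z=W[...,0],W[...,1],W[...,2]
    R=(X>.4)&(X<.7)&(Y>-.24)&(Y<.08)
    t=W[R&(Z>.192)&(Z<.21)&(Y<-.12)]; print(n,'captop',len(t),np.median(t,0),cv2.minEnclosingCircle((t[:,:2]*1000).astype(np.float32)))
    r=W[R&(Z>.112)&(Z<.125)&(X<.51)]; print('rail',len(r),cv2.fitLine((r[:,:2]).astype(np.float32),cv2.DIST_HUBER,0,.01,.01).ravel())
    br=R&(Z>.02)&(col[...,2]-col[...,0]>60); q=W[br]; print('brass',len(q),q.mean(0),q.min(0),q.max(0))
    v,u=np.nonzero(br)
    print('brass px',u.mean(),v.mean(), [ray(c,a,b,.062) for a,b in zip(u,v)][::3])
    m=W[R&(Z>.032)&(Z<.042)&(X>.5)]; print('module',len(m),cv2.minAreaRect((m[:,:2]*1000).astype(np.float32)),np.median(m,0))
    P=(160,187) if n=='scene' else (612-400,122)
    print('cap px',ray(c,u0+P[0]/3.2,v0+P[1]/3.2,.198))
```

```text
scene captop 72 [ 0.54652895 -0.14797464  0.19759109] ((545.82421875, -146.92242431640625), 11.923850059509277)
rail 463 [ 0.07587188  0.9971176   0.4762938  -0.09570375]
brass 19 [ 0.55338987 -0.05940789  0.06247673] [ 0.53755047 -0.06254292  0.05524177] [ 0.57048982 -0.05651764  0.06775636]
brass px 325.42105263157896 225.89473684210526 [array([ 0.5378, -0.0581]), array([ 0.5419, -0.0593]), array([ 0.546 , -0.0605]), array([ 0.5525, -0.0601]), array([ 0.5589, -0.0598]), array([ 0.5654, -0.0594]), array([ 0.5694, -0.0606])]
module 665 ((550.621826171875, -31.644126892089844), (81.09538269042969, 197.8021697998047), 6.644959449768066) [ 0.55818198 -0.07691059  0.03668901]
cap px [ 0.5455 -0.1438]
side captop 52 [ 0.54458466 -0.14739393  0.19803324] ((544.6098022460938, -147.00108337402344), 12.273131370544434)
rail 407 [ 0.07878803  0.9968914   0.4734706  -0.0895034 ]
brass 5 [ 0.54877546 -0.05746111  0.06275099] [ 0.54206402 -0.05929706  0.06035671] [ 0.55992187 -0.05482801  0.06498105]
brass px 324.2 222.2 [array([ 0.5593, -0.058 ]), array([ 0.5414, -0.0558])]
module 338 ((550.1635131835938, -71.80630493164062), (106.78263854980469, 71.5286636352539), 85.82989501953125) [ 0.55248752 -0.06385861  0.0377862 ]
cap px [ 0.541  -0.1515]
```

Measured:
- Cap centre about (0.5455, -0.147), top at 0.198, radius 12 mm, as specified.
- Tester yaw about -4.4°, from both the rail and the base.
- Post at about (0.552, -0.059), height 62 mm, so the slide to contact is roughly 82 mm.

I'll raise the arm, turn the jaws to line up with the rail, and move over the cap.

Request:
move_arm:
  deltas:
    - [[0, -0.02, 0, -8], [0.01, -0.05, 0, -16], [0.04, -0.05, -0.002, -24], [0.07, -0.05, -0.003, -32], [0.1, -0.05, -0.0045, -40]]
  claw: 0.0854
  newtons: 30

```text
time: 0.6
ee_pos: [0.5454, -0.1009, 0.2479]
tcp_rot: [-90.0, 0.0, -49.6]
wrist_force: [0.7, -0.1, -0.2]
opening: 0.0853
```

```bash
python3 -c "
from h import *
o=get_obs();print({k:np.round(o[k],3) for k in o})"
```

```text
{'time': np.float64(0.6), 'q': array([-1.04810e+01,  7.13700e+00,  1.80350e+01,  1.00916e+02,
        1.00000e-03,  3.91540e+01]), 'qd': array([-3.1109e+01,  4.6040e+00,  4.6430e+00,  4.2400e-01, -3.6000e-02,
       -1.1020e+02]), 'joint_efforts': array([ 4.5000e+00, -5.5346e+01,  4.5416e+01,  2.2900e-01, -5.0000e-03,
        3.1960e+00]), 'ee_pos': array([ 0.545, -0.101,  0.248]), 'tcp_rot': array([-9.0011e+01,  1.4000e-02, -4.9634e+01]), 'wrist_force': array([ 0.662, -0.088, -0.241]), 'torque': array([0.048, 0.011, 0.05 ]), 'opening': np.float64(0.085)}
```

Request:
move_arm:
  deltas:
    - [[0.018, 0, -0.015, -8], [0.036, 0, -0.0302, -16], [0.036, 0, -0.0302, -24], [0.036, 0, -0.0302, -32], [0.036, 0, -0.0302, -40]]

```text
time: 1.1
ee_pos: [0.5453, -0.1473, 0.2476]
tcp_rot: [-90.0, 0.1, -9.7]
wrist_force: [-0.6, 0.1, 0.4]
opening: 0.0856
```

Request:
move_arm:
  deltas:
    - [[0, 0, 0, -5.6], [0, 0, 0, -5.6]]

```text
time: 1.3
ee_pos: [0.5454, -0.147, 0.2477]
tcp_rot: [-90.0, 0.0, -4.3]
wrist_force: [0.7, 0.7, 0.8]
opening: 0.0855
```

Run:
```python
from h import *
c=snap('wrist'); cv2.imwrite('pics/w1.png',c['color']); T=c['T'];o=get_obs();print(o['ee_pos'],o['tcp_rot'],T.round(3))
for P in ([.5455,-.147,.198],[.552,-.059,.061],[.552,-.059+.0,.061]):
    p=np.linalg.inv(T)@[*P,1]; r=np.hypot(p[0],p[1]); k=np.arctan2(r,p[2])*c['fx']/r; print(P,p[0]*k+c['cx'],p[1]*k+c['cy'])
```

```text
[ 0.54543036 -0.14699325  0.24772567] [-8.99944770e+01  3.72640608e-02 -4.53118168e+00] [[ 0.075  0.954  0.291  0.473]
 [ 0.997 -0.072 -0.022 -0.142]
 [ 0.     0.292 -0.956  0.424]
 [ 0.     0.     0.     1.   ]]
[0.5455, -0.147, 0.198] 318.7143667722019 206.03794901225405
[0.552, -0.059, 0.061] 391.32497370787723 171.18964295291917
[0.552, -0.059, 0.061] 391.32497370787723 171.18964295291917
```

View pics/w1.png

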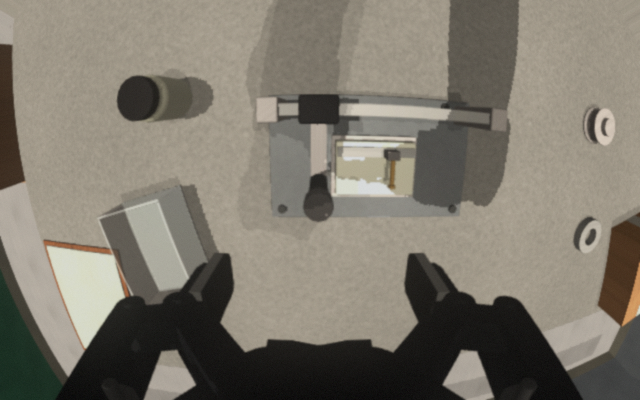

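Wrist view: the cap top at (318,206) and the post at (391,170) both match the predicted pixels. I'll descend and grip gently.

Request:
move_arm:
  deltas:
    - [[0, 0.03, 0, 0], [0, 0.055, 0, 0], [0, 0.072, 0, 0], [0, 0.077, 0, 0], [0, 0.077, 0, 0]]

```text
time: 1.85
ee_pos: [0.5452, -0.1469, 0.1707]
tcp_rot: [-90.0, 0.1, -4.5]
wrist_force: [0.1, -0.0, 0.7]
opening: 0.0852
```

Request:
move_arm:
  deltas:
    - [[0, 0, 0, 0], [0, 0, 0, 0], [0, 0, 0, 0], [0, 0, 0, 0], [0, 0, 0, 0]]
  claw: 0.01
  newtons: 40

```text
time: 2.35
ee_pos: [0.5456, -0.147, 0.1713]
tcp_rot: [-90.0, -0.0, -4.4]
wrist_force: [0.2, 0.9, -0.6]
opening: 0.0123
```

Request:
move_arm:
  deltas:
    - [[0, 0, 0, 0], [0, 0, 0, 0], [0, 0, 0, 0]]

```text
time: 2.65
ee_pos: [0.5455, -0.147, 0.171]
tcp_rot: [-90.0, 0.0, -4.4]
wrist_force: [-0.0, 0.3, 0.2]
opening: 0.0095
```

The opening of 9.5 mm is too small for a 24 mm cap, so I need to look.

Run:
```python
from h import *
w=snap('wrist');a=snap('scene');b=snap('side')
z=lambda c,u,v:cv2.resize(c['color'][v:v+100,u:u+100],(400,400),interpolation=cv2.INTER_CUBIC)
cv2.imwrite('pics/d.png',np.hstack([z(a,255,165),cv2.resize(w['color'][130:330,220:420],(400,400))]))
```

```text
(no output)
```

View pics/d.png

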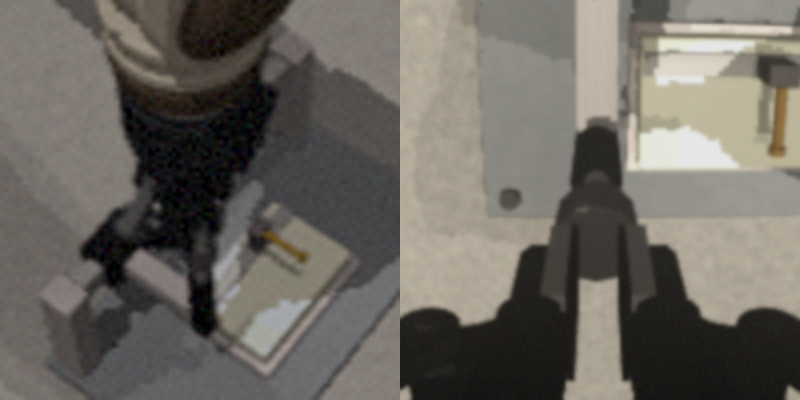

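The scene view is ambiguous: the wrist view shows the cap top between the fingers. I'll check with depth.

Run:
```python
from h import *
c=np.load('pics/wrist.npz');z=c['range_z']
v,u=np.mgrid[:400,:640]; x=u-c['cx'];y=v-c['cy'];r=np.hypot(x,y)+1e-9;th=r/c['fx']
P=np.stack([x/r*np.tan(th)*z,y/r*np.tan(th)*z,z],-1);W=P@c['T'][:3,:3].T+c['T'][:3,3]
for vv in range(190,330,8):
    print(vv,' '.join('%4d,%4d'%tuple((W[vv,uu,[1,2]]*1000).round()) for uu in range(284,356,8)), 'x',(W[vv,320,0]*1000).round())
big=cv2.resize(c['color'][190:300,265:375],(600,600),interpolation=cv2.INTER_CUBIC); cv2.imwrite('pics/e.png',cv2.convertScaleAbs(big,alpha=2,beta=20))
print(get_obs()['wrist_force'],get_obs()['time'])
```

```text
190 -187,  13 -178,  13 -169,  14 -155, 110 -148, 109 -142, 109 -135,  72 -126,  36 -117,  37 x 536.0
198 -188,  12 -179,  12 -170,  12 -155, 111 -148, 124 -142, 122 -134,  12 -126,  37 -118,  36 x 538.0
206 -189,  13 -180,  12 -171,  10 -154, 135 -148, 144 -143, 142 -135,  12 -127,  38 -118,  38 x 538.0
214 -190,  12 -181,  12 -172,  12 -154, 151 -149, 150 -143, 149 -135,  12 -126,  22 -118,  23 x 542.0
222 -192,  10 -182,  13 -173,  12 -152, 181 -148, 182 -143, 182 -136,  11 -127,  11 -117,  11 x 535.0
230 -193,  12 -183,  12 -157, 181 -152, 193 -148, 195 -143, 192 -139, 187 -127,  11 -118,  11 x 536.0
238 -194,  12 -184,  11 -157, 195 -152, 197 -148, 198 -144, 198 -139, 197 -128,  12 -118,  11 x 538.0
246 -197,  -1 -187,   0 -155, 212 -152, 210 -148, 199 -144, 198 -140, 214 -136, 213 -118,   1 x 542.0
254 -163, 215 -160, 213 -155, 222 -152, 212 -149, 198 -144, 198 -140, 221 -137, 221 -132, 212 x 548.0
262 -163, 221 -159, 220 -154, 229 -152, 212 -149, 199 -145, 199 -141, 228 -137, 229 -133, 221 x 552.0
270 -162, 229 -157, 236 -154, 235 -153, 213 -149, 198 -150,  -1 -141, 236 -138, 236 -134, 229 x 671.0
278 -160, 244 -157, 244 -154, 242 -152, 230 -161,   0 -141, 347 -141, 242 -138, 241 -135, 243 x 683.0
286 -159, 251 -156, 250 -154, 241 -152, 230 -162,   1 -151,   1 -141, 242 -138, 249 -135, 250 x 696.0
294 -158, 255 -156, 255 -154, 248 -152, 232 -163,   0 -152,   1 -142, 241 -139, 255 -136, 255 x 708.0
302 -158, 260 -155, 259 -154, 250 -153, 232 -164,   0 -153,   0 -142, 242 -139, 260 -136, 260 x 721.0
310 -156, 271 -154, 271 -154, 253 -176,   0 -165,   0 -154,   0 -142, 243 -139, 266 -137, 271 x 736.0
318 -156, 275 -154, 275 -154, 252 -178,   0 -166,   0 -155,   0 -142, 242 -139, 265 -137, 276 x 749.0
326 -156, 278 -153, 279 -155, 251 -179,  -1 -168,  -1 -156,   0 -145,   0 -140, 267 -138, 278 x 765.0
[-0.46369413 -0.24989199 -0.01136371] 2.8
```

View pics/e.png

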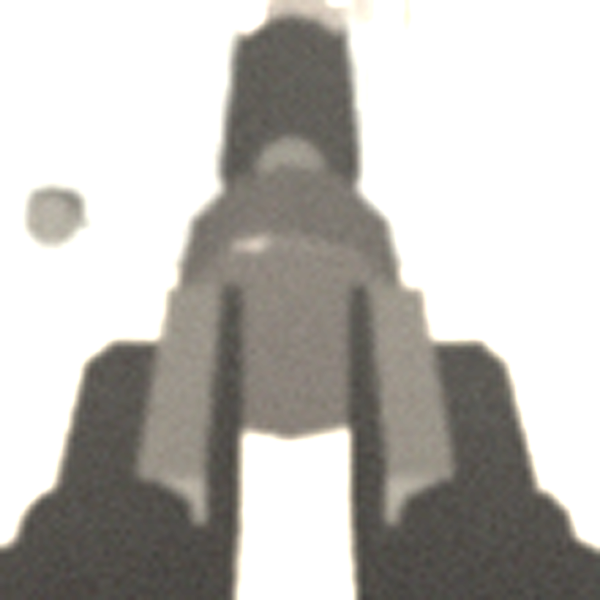

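Run:
```python
from h import *
for n in ('scene','side'):
    c=np.load('pics/%s.npz'%n);W=cloud(c)
    m=(abs(W[...,0]-.5455)<.03)&(abs(W[...,1]+.147)<.04)&(W[...,2]>.12)&(W[...,2]<.28)
    q=W[m]; d=c['color'][m].mean(1); o=np.argsort(q[:,2])
    print(n,len(q),np.histogram(q[:,2],np.arange(.12,.29,.01))[0])
    for i in o[:len(o):max(1,len(o)//28)]: print((q[i]*1000).round().astype(int),int(d[i]),end=' ')
    print()
c=np.load('pics/wrist.npz');z=c['range_z']
v,u=np.mgrid[:400,:640]; x=u-c['cx'];y=v-c['cy'];r=np.hypot(x,y)+1e-9;th=r/c['fx']
P=np.stack([x/r*np.tan(th)*z,y/r*np.tan(th)*z,z],-1);W=P@c['T'][:3,:3].T+c['T'][:3,3]
for uu in (288,296,302,308,336,344):
    print(uu,[tuple((W[vv,uu]*1000).round().astype(int)) for vv in range(238,300,5)])
```

```text
scene 337 [10 15 25  9  3  2 18 30  6 21 23 19 18 72 34 32]
[ 552 -154  120] 6 [ 555 -148  131] 76 [ 554 -151  140] 13 [ 548 -155  147] 5 [ 551 -145  150] 39 [ 547 -152  162] 53 [ 557 -149  184] 68 [ 551 -157  191] 41 [ 555 -141  196] 83 [ 551 -143  198] 29 [ 554 -142  211] 13 [ 546 -164  217] 17 [ 554 -143  221] 7 [ 554 -130  227] 48 [ 556 -158  232] 48 [ 558 -139  239] 49 [ 560 -138  249] 25 [ 559 -156  251] 0 [ 557 -165  253] 16 [ 560 -117  256] 16 [ 546 -165  257] 24 [ 551 -165  258] 9 [ 546 -173  259] 1 [ 562 -110  261] 26 [ 559 -140  265] 12 [ 561 -110  268] 27 [ 555 -185  272] 9 [ 562 -164  275] 12 [ 562 -164  280] 10 
side 295 [13 10 15 17  3  5 12 28  9 20 16 16 12 45 36 38]
[ 547 -153  120] 43 [ 552 -151  129] 62 [ 536 -147  138] 39 [ 539 -152  147] 5 [ 542 -154  151] 19 [ 541 -149  156] 46 [ 542 -156  179] 50 [ 535 -149  186] 34 [ 553 -154  193] 69 [ 537 -146  196] 37 [ 538 -140  198] 46 [ 541 -140  210] 24 [ 539 -156  215] 21 [ 535 -137  219] 38 [ 533 -154  226] 41 [ 538 -137  231] 18 [ 535 -136  237] 47 [ 535 -136  246] 33 [ 532 -163  251] 13 [ 533 -171  254] 8 [ 546 -15
[... 3254 characters left out ...]
nt64(-140), np.int64(246)), (np.int64(543), np.int64(-140), np.int64(247))]
344 [(np.int64(623), np.int64(-123), np.int64(11)), (np.int64(635), np.int64(-122), np.int64(-1)), (np.int64(641), np.int64(-123), np.int64(1)), (np.int64(537), np.int64(-135), np.int64(220)), (np.int64(537), np.int64(-135), np.int64(225)), (np.int64(538), np.int64(-135), np.int64(229)), (np.int64(537), np.int64(-136), np.int64(234)), (np.int64(537), np.int64(-136), np.int64(238)), (np.int64(536), np.int64(-136), np.int64(244)), (np.int64(536), np.int64(-137), np.int64(248)), (np.int64(535), np.int64(-137), np.int64(252)), (np.int64(536), np.int64(-137), np.int64(254)), (np.int64(537), np.int64(-137), np.int64(256))]
```

All three cameras agree that the fingertips are at z≈0.205, about 34 mm above the reported TCP (0.171). The fingers closed just over the cap and touched nothing. I'll correct by opening, descending about 33 mm and gripping again.

Request:
move_arm:
  deltas:
    - [[0, 0, 0, 0], [0, 0, 0, 0], [0, 0, 0, 0], [0, 0, 0, 0], [0, 0, 0, 0]]
  claw: 0.07

```text
time: 3.3
ee_pos: [0.5455, -0.147, 0.1711]
tcp_rot: [-90.0, 0.0, -4.4]
wrist_force: [-0.0, -1.4, 0.7]
opening: 0.07
```

Request:
move_arm:
  deltas:
    - [[0, 0.008, 0, 0], [0, 0.016, 0, 0], [0, 0.024, 0, 0], [0, 0.033, 0, 0], [0, 0.033, 0, 0]]

```text
time: 3.8
ee_pos: [0.5447, -0.1468, 0.1362]
tcp_rot: [-90.0, 0.1, -4.4]
wrist_force: [-0.4, 0.2, -0.5]
opening: 0.0706
```

Request:
move_arm:
  deltas:
    - [[0, 0, 0, 0], [0, 0, 0, 0], [0, 0, 0, 0], [0, 0, 0, 0], [0, 0, 0, 0]]
  claw: 0.015
  newtons: 40

```text
time: 4.3
ee_pos: [0.5457, -0.147, 0.1386]
tcp_rot: [-90.0, -0.0, -4.4]
wrist_force: [-0.6, -0.3, 2.7]
opening: 0.0226
```

Run:
```python
from h import *
c=snap('wrist'); o=get_obs(); print(o['opening'],o['wrist_force'],o['ee_pos'])
big=cv2.resize(c['color'][160:320,240:400],(600,600),interpolation=cv2.INTER_CUBIC); cv2.imwrite('pics/f.png',cv2.convertScaleAbs(big,alpha=1.6,beta=20))
```

```text
0.02290332914603149 [-0.30695955  0.5738472   2.10404005] [ 0.54569977 -0.14703658  0.13847405]
```

View pics/f.png

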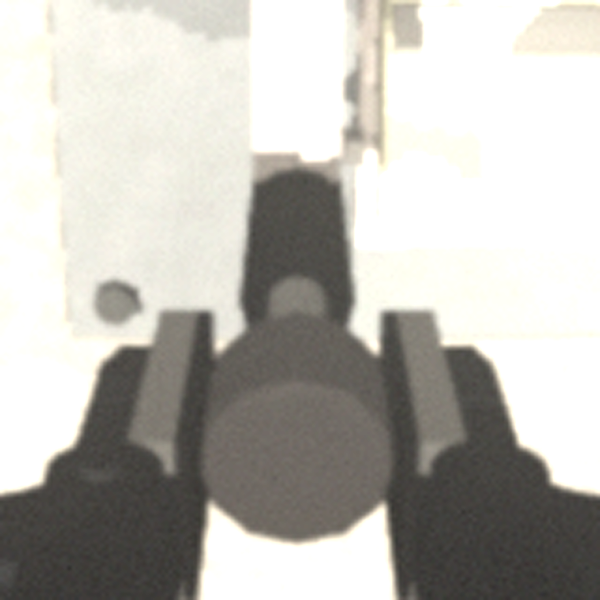

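The cap is gripped between the pads (cap top centred at about (297,460) in the crop, opening 23 mm). Now I press it.

Request:
move_arm:
  deltas:
    - [[0, 0.004, 0, 0], [0, 0.008, 0, 0], [0, 0.012, 0, 0], [0, 0.0165, 0, 0], [0, 0.0165, 0, 0]]

```text
time: 4.85
ee_pos: [0.5457, -0.147, 0.1214]
tcp_rot: [-90.0, -0.0, -4.4]
wrist_force: [-0.1, 0.3, 6.7]
opening: 0.0227
```

```bash
cat > cap.py <<'E'
from h import *
c=snap('wrist');z=c['range_z']
v,u=np.mgrid[:400,:640]; x=u-c['cx'];y=v-c['cy'];r=np.hypot(x,y)+1e-9;th=r/c['fx']
P=np.stack([x/r*np.tan(th)*z,y/r*np.tan(th)*z,z],-1);W=P@c['T'][:3,:3].T+c['T'][:3,3]
o=get_obs();print(o['time'],o['opening'],o['wrist_force'],o['ee_pos'])
q=W[276:292,312:328].reshape(-1,3); print('captop',np.median(q,0),q[:,2].min(),q[:,2].max())
E
python3 cap.py
```

```text
4.9 0.02271150945377181 [-1.01944196 -0.17495409  7.76775741] [ 0.54573904 -0.14703587  0.12161452]
captop [ 0.546205   -0.14671915  0.18080788] 0.17906113377531122 0.2972653945666336
```

The cap top is at 0.181, so it is pressed about 17 mm. The force of about 7.2 N agrees. Now I slide along tool +z, slowing before the expected contact at about 82 mm.

Request:
move_arm:
  deltas:
    - [[0, 0, 0.01, 0], [0, 0, 0.025, 0], [0, 0, 0.04, 0], [0, 0, 0.055, 0], [0, 0, 0.06, 0]]

```text
time: 5.4
ee_pos: [0.5505, -0.0866, 0.122]
tcp_rot: [-90.0, -0.1, -4.4]
wrist_force: [-0.1, -2.3, 6.7]
opening: 0.0227
```

Request:
move_arm:
  deltas:
    - [[0, 0, 0.004, 0], [0, 0, 0.008, 0], [0, 0, 0.011, 0], [0, 0, 0.013, 0], [0, 0, 0.014, 0]]

```text
time: 5.9
ee_pos: [0.5516, -0.0735, 0.122]
tcp_rot: [-90.0, -0.1, -4.4]
wrist_force: [-0.1, -1.4, 6.8]
opening: 0.0227
```

```bash
python3 cap.py
```

```text
5.95 0.022592137171468556 [-0.20519241 -0.89541025  7.80584429] [ 0.55152576 -0.07338439  0.12195323]
captop [ 0.55208295 -0.07306333  0.18153469] 0.17988752359219318 0.29783608133664646
```

Moving in 1 mm steps from here, watching the force along y.

Request:
move_arm:
  deltas:
    - [[0, 0, 0.001, 0], [0, 0, 0.002, 0], [0, 0, 0.003, 0], [0, 0, 0.004, 0]]

```text
time: 6.35
ee_pos: [0.5518, -0.0696, 0.1219]
tcp_rot: [-90.0, -0.1, -4.4]
wrist_force: [-0.4, -2.3, 7.6]
opening: 0.0231
```

Request:
move_arm:
  deltas:
    - [[0, 0, 0.0007, 0], [0, 0, 0.0014, 0], [0, 0, 0.002, 0]]

```text
time: 6.65
ee_pos: [0.552, -0.0677, 0.122]
tcp_rot: [-90.0, -0.1, -4.4]
wrist_force: [0.5, -1.7, 7.4]
opening: 0.022
```

Request:
move_arm:
  deltas:
    - [[0, 0, 0.0007, 0], [0, 0, 0.0014, 0]]

```text
time: 6.85
ee_pos: [0.5521, -0.0663, 0.122]
tcp_rot: [-90.0, -0.1, -4.4]
wrist_force: [-0.0, -1.7, 6.9]
opening: 0.0226
```

Request:
move_arm:
  deltas:
    - [[0, 0, 0.0007, 0], [0, 0, 0.0014, 0]]

```text
time: 7.05
ee_pos: [0.5522, -0.0649, 0.122]
tcp_rot: [-90.0, -0.1, -4.4]
wrist_force: [-0.3, -2.7, 6.8]
opening: 0.0226
```

Request:
move_arm:
  deltas:
    - [[0, 0, 0.0005, 0], [0, 0, 0.0005, 0]]

```text
time: 7.25
ee_pos: [0.5523, -0.0643, 0.122]
tcp_rot: [-90.0, -0.1, -4.4]
wrist_force: [0.7, -1.8, 6.9]
opening: 0.0226
```

Request:
move_arm:
  deltas:
    - [[0, 0, 0.0005, 0], [0, 0, 0.0005, 0]]

```text
time: 7.45
ee_pos: [0.5523, -0.0638, 0.122]
tcp_rot: [-90.0, -0.1, -4.4]
wrist_force: [-0.9, -2.6, 6.6]
opening: 0.0229
```

Request:
move_arm:
  deltas:
    - [[0, 0, 0.0005, 0], [0, 0, 0.0005, 0]]

```text
time: 7.65
ee_pos: [0.5523, -0.0636, 0.122]
tcp_rot: [-90.1, -0.1, -4.4]
wrist_force: [-0.6, -3.2, 6.4]
opening: 0.0228
```

Request:
move_arm:
  deltas:
    - [[0, 0, 0.0005, 0], [0, 0, 0.0005, 0]]

```text
time: 7.85
ee_pos: [0.5523, -0.0634, 0.122]
tcp_rot: [-90.1, -0.1, -4.4]
wrist_force: [0.0, -4.7, 6.3]
opening: 0.0224
```

Request:
move_arm:
  deltas:
    - [[0, 0, 0.0005, 0], [0, 0, 0.0005, 0]]

```text
time: 8.05
ee_pos: [0.5523, -0.0633, 0.1219]
tcp_rot: [-90.1, -0.1, -4.5]
wrist_force: [-0.6, -7.1, 7.2]
opening: 0.023
```

Contact at y≈-0.0635: the probe stalls and the force rises to 7 N. I'll ease the push off, then let the plunger up.

Request:
move_arm:
  deltas:
    - [[0, 0, -0.0008, 0], [0, 0, -0.001, 0], [0, 0, -0.001, 0]]

```text
time: 8.35
ee_pos: [0.5523, -0.0635, 0.122]
tcp_rot: [-90.0, -0.1, -4.4]
wrist_force: [0.5, -2.3, 7.0]
opening: 0.0226
```

Request:
move_arm:
  deltas:
    - [[0, -0.002, 0, 0], [0, -0.004, 0, 0], [0, -0.006, 0, 0], [0, -0.0075, 0, 0], [0, -0.0085, 0, 0]]

```text
time: 8.85
ee_pos: [0.5522, -0.0634, 0.1301]
tcp_rot: [-90.0, -0.0, -4.4]
wrist_force: [1.6, -6.4, 2.1]
opening: 0.023
```

```bash
python3 cap.py
```

```text
8.9 0.022768187467110974 [ 2.93128031 -4.46895634  4.27325185] [ 0.55220342 -0.06339155  0.13028988]
captop [ 0.55265324 -0.06304943  0.18959604] 0.18816348077428963 0.30606401698817426
```

Request:
move_arm:
  deltas:
    - [[0, 0, -0.0004, 0], [0, -0.0005, -0.0004, 0], [0, -0.001, -0.0004, 0], [0, -0.001, -0.0004, 0]]

```text
time: 9.3
ee_pos: [0.5521, -0.0634, 0.1312]
tcp_rot: [-90.0, -0.0, -4.4]
wrist_force: [3.6, -3.8, 3.0]
opening: 0.0226
```

```bash
python3 cap.py
```

```text
9.35 0.02276304488552978 [ 3.5870489  -4.05152833  2.3238266 ] [ 0.55210632 -0.06341322  0.13114226]
captop [ 0.55285366 -0.06309185  0.19066469] 0.1892808273769192 0.30708202646255267
```

The cap is about 7.3 mm down, so the hook is seated at the expected height. Now I release.

Request:
move_arm:
  deltas:
    - [[0, 0, 0, 0], [0, 0, 0, 0], [0, 0, 0, 0], [0, 0, 0, 0], [0, 0, 0, 0]]
  claw: 0.07

```text
time: 9.85
ee_pos: [0.5518, -0.0632, 0.1309]
tcp_rot: [-90.0, 0.0, -4.4]
wrist_force: [1.0, -0.5, -1.0]
opening: 0.07
```

```bash
python3 cap.py
```

```text
9.9 0.0699860198663773 [-0.31356625  0.10358756 -0.91362959] [ 0.55182701 -0.0632303   0.13096864]
captop [ 0.55169522 -0.06284962  0.19149703] 0.19015444722800534 0.19289580106191936
```

Request:
move_arm:
  deltas:
    - [[0, -0.02, 0, 0], [0, -0.05, 0, 0], [0, -0.09, 0, 0], [0, -0.12, 0, 0], [0, -0.12, 0, 0]]

```text
time: 10.4
ee_pos: [0.553, -0.0634, 0.2557]
tcp_rot: [-90.0, -0.4, -4.4]
wrist_force: [1.0, -0.3, 0.8]
opening: 0.0701
```

Run:
```python
from h import *
a=snap('scene');b=snap('side');w=snap('wrist')
for c in (a,b):
    W=cloud(c);X,Y,Z=W[...,0],W[...,1],W[...,2]
    t=W[(abs(X-.552)<.02)&(abs(Y+.063)<.02)&(Z>.17)&(Z<.205)]; s=t[t[:,2]>np.percentile(t[:,2],40)] if len(t) else t
    print(len(t),np.median(s,0) if len(t) else '')
    m=W[(abs(X-.55)<.05)&(abs(Y+.07)<.07)&(Z>.032)&(Z<.042)]; print('module',np.median(m,0),cv2.minAreaRect((m[:,:2]*1000).astype(np.float32)))
z=lambda c,u,v:cv2.resize(c['color'][v:v+100,u:u+100],(400,400),interpolation=cv2.INTER_CUBIC)
cv2.imwrite('pics/g.png',cv2.convertScaleAbs(np.hstack([z(a,270,170),z(b,280,190)]),alpha=1.4,beta=10))
cv2.imwrite('pics/g2.png',w['color'])
```

```text
88 [ 0.55390359 -0.06399519  0.19069927]
module [ 0.5581677  -0.08372599  0.03677999] ((552.4052124023438, -73.99153137207031), (105.01227569580078, 70.7014389038086), 85.12300109863281)
66 [ 0.5519414  -0.06356476  0.19122368]
module [ 0.55045004 -0.08642273  0.03767076] ((550.2468872070312, -77.88827514648438), (98.25566101074219, 70.88693237304688), 84.45975494384766)
```

View pics/g.png

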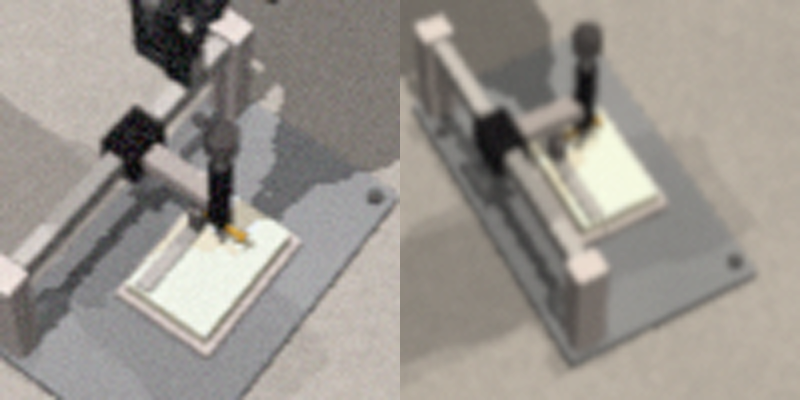

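The probe stands at the post: the cap is at about (222,140) left and (588,40) right, and the post shows beside the hook at (235,232). The cap top stays at 0.191, about 7 mm down, and the module's top is at 0.037, flat in its nest. I'm handing in.

```bash
python3 -c "
from h import *
print(job_done())"
```

```text
the job is handed in; nothing more can be done
None
```

The tester is connected to the spare module, and I handed the job in at about 10.5 s with the gripper open and clear.

**What I did:** I gripped the cap, pressed the plunger about 17 mm and slid the probe about 84 mm until the hook met the post. The force along the rail peaked at about 7 N, including the rail's own friction. I eased off, let the plunger up and let go.

**Last checks:** With the gripper away, both cameras put the cap top at about 0.191 m, so the plunger stayed about 7 mm down. That is the value given for the post lying in the hook. The module's top is still at 0.037 m, so it sits flat in its nest. I did not re-measure the loose parts afterwards, but the arm never went near them.

**What disagreed:** The fingertips were about 34 mm higher than the reported tool position suggested. My first grip therefore closed just above the cap, touching nothing, and I corrected the height from camera depth. While letting the plunger up, sideways forces on the wrist of about 3 to 6 N showed briefly and were gone once I released the cap.

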